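# Put the last bolt in the pump flange

## Robot

A 7-joint arm with a two-finger parallel gripper is mounted at the origin on the work surface. World frame = base frame: x ahead of the robot, y to its left, z up, the work surface at z = 0. Lengths are in m, angles in rad, forces in N, time in s.
With the tool pointing down it reaches from about 0.35 to 0.9 m from the base axis. Payload 8.1 kg.
Tool frame: the origin (TCP) lies at the very end of the fingers, on their centre line; the grasp point (between the pads) lies 19 mm behind it; z points along the fingers, y is the line along which they close (so a half turn about z gives the same grasp; the last joint's range is limited). The gripper opens to 85 mm and grips with 20 to 120 N. Pads are 22 mm wide; open, the fingers measure 114 mm over their backs; the gripper's body (76 mm by 85 mm) begins 54 mm behind the grasp point. The pads swing forward as they close: fully open they stand 13 mm farther back than shut.
Start: joints at [-1.282, 0.434, 0.025, 1.573, -0.012, 1.134, -0.075], TCP at [0.239, 0.578, 0.231] pointing down, gripper open.
Joint ranges: [-2.62, 2.62], [-0.44, 2.09], [-1.27, 1.32], [0.08, 2.57], [-1.32, 4.46], [0.12, 2], [-2.74, 2.74]. Speed limits (rad/s): [2.22, 2.22, 3.01, 3.01, 3.14, 3.14, 3.14].

## Interface

Orientations are given as a unit quaternion [w, x, y, z].
In Python, from cell import read_state, read_camera, sign_off gives the robot as it stands. The module is installed in compiled form; this text tells all that it offers.
- The arm moves only by the shell command python3 -m handwheel 'ROWS' [FORCE]. ROWS is text: rows parted by semicolons, each of 7 numbers parted by spaces: the shift along the tool's x, y, z in cm, then the turn, a rotation vector about the tool's x, y, z in degrees, then the closure, from -1 (fully open) to 1 (shut). In form: tx ty tz wx wy wz grip; .... A call has 1 to 20 rows; each row shifts and turns the commanded pose from where the row before left it, along the tool's axes as they then stand; what a row does not reach is not made up. A row lasts 1/10 s, in which the tool goes at most 50 mm and 8.59 degrees, less where a joint would pass 70% of its speed; a pose out of reach is approached as far as the arm can. A call is refused whole if a number of a shift passes 5 or a number of a turn 8.59, either way. A call with a gripper value outside its range is refused whole. The fingers move at their own pace and stop on an object; FORCE is the grip in N (left out, the last holds). Time passes only in rows, so rows that do not move let the fingers close. It gives the time, the measured TCP pose, the force, the opening and the grip force at its end, in the units of the state.
- read_state(): the state, without advancing time (a new reading comes with each control period).
- read_camera(name): name is "side" or "top"; returns a dict with "frame" (400x640x3 uint8, blue, green, red), "mtx" (3x3 intrinsics, pixels), "extrinsics" (4x4, takes a point from camera to world coordinates). Camera axes: x right, y down, z forward; pixel columns grow to the right and rows downward; lengths in m; the calibration is good to about 2 mm. A picture is of the moment at which its call begins. There is no depth.
- sign_off(): hands the job in; it is judged then, once.
The state is a dict: "clock": time; "joint_positions": joint angles; "dq": joint speeds; "tau": joint torques, N m; "position": TCP position; "eef_rot": TCP orientation; "ft_force": force on the tool from outside, world axes, zero at the start; "wrist_torque": the same for the moment, N m; "grip_width": opening from 0.0 (shut) to 1.0 (fully open); "grasp_force": force on a finger pad.
Only numpy, scipy, OpenCV 4.12 (cv2) and the standard library are available. Lean on these libraries where they do the work, as an engineer would, in place of code of your own. Each camera call takes 0.05 s, during which the arm holds its last target. There are 200 camera calls.

## Task

The pump standing on the bench has five of its six flange bolts; one hole in the steel ring is still empty. Take the short hex bolt from the white bolt stand and put it down through the empty hole, until its head sits flat on the ring. Leave the long bolt, the eyebolt, the impeller and the spanner where they are.

Things in the scene. Friction and masses are not known exactly. Their poses are not given: they have to be found in the camera images.
- pump: Pump standing upright on the bench, fixed, 212 mm across, 184 mm high: green cast foot, open green lantern, then a round flange sandwich (green flange, white cover, flat bare steel ring on top). Six bolt holes, 60 degrees apart, lie on a circle of radius 85 mm; five hold hex bolts, heads 24 mm over flats, 10 mm high. Origin: on the bench under its centre; z up; x points to the empty hole.
- nozzle_top (a point): Top centre of the white inlet nozzle in the pump's middle, 184 mm above the bench. Its end flange has a radius of 46 mm (170 to 184 mm above the bench), its neck 29 mm; the white hub round its foot has a radius of 61 mm up to 136 mm above the bench and 50 mm up to 142 mm.
- flange_hole (a point): Centre of the mouth of the empty hole, level with the upper face of the steel ring, 130 mm above the bench, 85 mm from the pump's axis. The hole is 18.5 mm in diameter, with a 1.5 mm chamfer, and goes straight down through the 36 mm thick flange sandwich into open air. z up; x points away from the pump's axis, y along the ring.
- stand: Fixed white plastic block, 56 mm (its x) by 230 mm (its y) by 45 mm high, with three upright blind holes in its top along its y axis, at y = -80, 0 and +80 mm, 18 mm in diameter and 35 mm deep. One fastener stands in each, in any order. Origin: centre of its underside; z up.
- short_bolt: Short M16 steel hex bolt, loose, about 145 g, standing head up in a hole of the stand. Shank 16 mm thick, 70 mm long from point to underside of head, the last 3 mm tapered to 12.4 mm; hex head 24 mm over flats, 10 mm high, its underside 35 mm above the stand's top. Origin: end of the point; z to the head; x square to a pair of flats (the other flats at 60 and 120 degrees).
- bolt_seat (a point): Point on the short bolt's axis at the underside of its head, 70 mm from the point; axes as short_bolt.
- bolt_tip (a point): The end of the short bolt's point (same place and axes as short_bolt).
- long_bolt: Long M16 steel hex bolt, loose, in another hole of the stand: same head and shank, but 110 mm long, so its head stands 40 mm higher (its top 130 mm above the bench). Origin: end of its point; z to the head. Not to be moved.
- eyebolt: Steel M16 lifting eyebolt, loose, in another hole of the stand: an upright ring 63 mm across the outside, of 14 mm round bar, on a collar of diameter 35 mm that rests on the stand; its top is 108 mm above the bench. Origin: end of its shank, 18 mm above the bench; z up; the ring lies in its x-z plane. Not to be moved.
- impeller: Loose white plastic pump impeller lying flat on the bench, diameter 120 mm, 50 mm high. Origin: centre of its underside. Not to be moved.
- spanner: Loose steel spanner lying flat on the bench to the left of the pump, 260 mm long along its x axis. Origin: its underside near the middle. Not to be moved.
There are look-alikes about, which are no part of the job. Leave any orange or red look-alike of the short_bolt alone.

How it is judged:
By the outcome, as a careful person would: the job done as asked, in the order asked, and still so for the second after the job is handed in, with the robot touching nothing.
It also fails if it takes over 38 s, if anything falls off the work surface, if the arm or the gripper's body presses on something with over 40 N, if the wrist force passes 120 N, or if a joint passes its speed limit or range.

## Working session

There is one attempt and no reset: what is moved stays moved. The work goes in short steps, Python scripts to look and compute and a shell command to move; the robot and the scene stay as the last step left them, time stands still between calls to the robot, and variables do not carry over. Pictures are saved under pics/ and viewed, at most 10 in all, crops included, and the job is handed in when it is done.

```bash
mkdir -p pics
cat > h.py <<'E'
import numpy as np, cv2
from cell import read_state, read_camera
def shot(n,tag):
    c=read_camera(n); cv2.imwrite(f'pics/{tag}.png',c['frame']); np.savez(f'pics/{tag}.npz',**c); return c
def load(tag): return dict(np.load(f'pics/{tag}.npz'))
def ray(c,u,v):
    d=np.linalg.solve(c['mtx'],[u,v,1.]); E=c['extrinsics']; return E[:3,3],E[:3,:3]@d
def onz(c,u,v,z):
    o,d=ray(c,u,v); return o+d*(z-o[2])/d[2]
def proj(c,p):
    E=c['extrinsics']; q=c['mtx']@(E[:3,:3].T@(np.array(p)-E[:3,3])); return q[:2]/q[2]
def tri(c1,p1,c2,p2):
    A=[];b=[]
    for c,p in((c1,p1),(c2,p2)):
        o,d=ray(c,*p); d=d/np.linalg.norm(d); M=np.eye(3)-np.outer(d,d); A.append(M); b.append(M@o)
    return np.linalg.lstsq(np.vstack(A),np.hstack(b),rcond=None)[0]
E
python3 - <<'E'
from h import *
a=shot('top','t0'); b=shot('side','s0')
for c in(a,b): print(c['mtx'].round(1).tolist(),c['extrinsics'].round(3).tolist())
s=read_state(); print({k:np.round(v,3).tolist() for k,v in s.items()})
E
```

```text
[[390.2, 0.0, 315.6], [0.0, 390.2, 198.1], [0.0, 0.0, 1.0]] [[-0.009, -0.977, 0.213, 0.388], [-1.0, 0.008, -0.008, 0.06], [0.006, -0.213, -0.977, 1.058], [0.0, 0.0, 0.0, 1.0]]
[[413.1, 0.0, 323.7], [0.0, 413.1, 194.6], [0.0, 0.0, 1.0]] [[0.996, -0.069, 0.051, 0.5], [-0.085, -0.748, 0.658, -0.625], [-0.007, -0.66, -0.751, 0.938], [0.0, 0.0, 0.0, 1.0]]
{'clock': 0.1, 'joint_positions': [-1.282, 0.435, 0.025, 1.574, -0.012, 1.134, -0.075], 'dq': [-0.0, -0.001, 0.001, -0.003, 0.0, -0.001, -0.001], 'tau': [0.003, -67.175, 1.028, -31.689, 0.016, 0.007, -0.0], 'position': [0.239, 0.577, 0.231], 'eef_rot': [-0.0, 0.195, 0.981, -0.001], 'ft_force': [0.091, 0.215, -0.543], 'wrist_torque': [-0.117, -0.046, 0.021], 'grasp_force': 0.0, 'grip_width': 0.995}
```

View pics/t0.png

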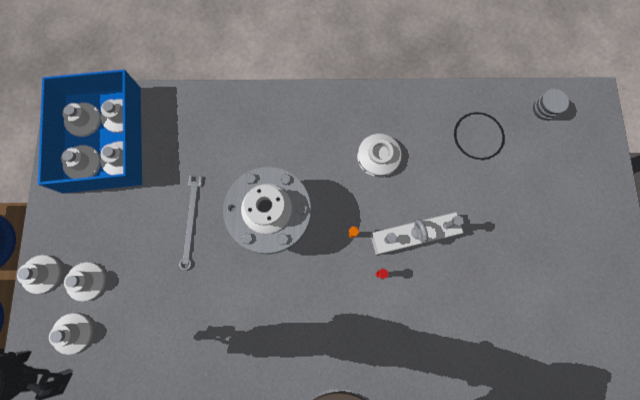

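View pics/s0.png

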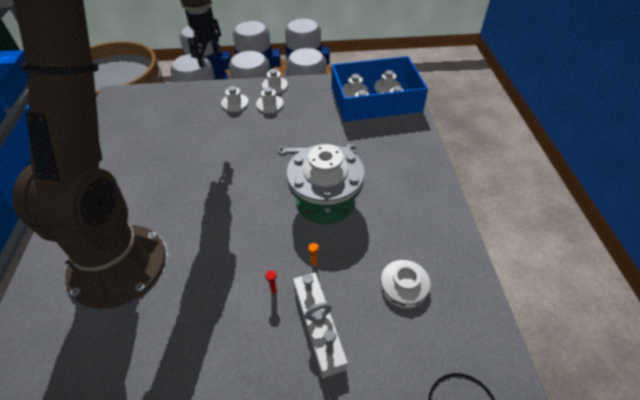

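Run:
```python
from h import *
a=load('t0')['frame'];b=load('s0')['frame']
A=cv2.resize(a[195:275,340:500],None,fx=5,fy=5,interpolation=cv2.INTER_CUBIC)[:, :800]
B=cv2.resize(b[235:385,265:375],None,fx=4,fy=4,interpolation=cv2.INTER_CUBIC)
C=cv2.resize(a[155:265,210:320],None,fx=4,fy=4,interpolation=cv2.INTER_CUBIC)
cv2.imwrite('pics/c1.png',A)
W=np.zeros((600,800,3),'u1');W[:,:360]=B[:,:360];W[:440,360:800]=C;cv2.imwrite('pics/c2.png',W)
```

```text
(no output)
```

View pics/c1.png

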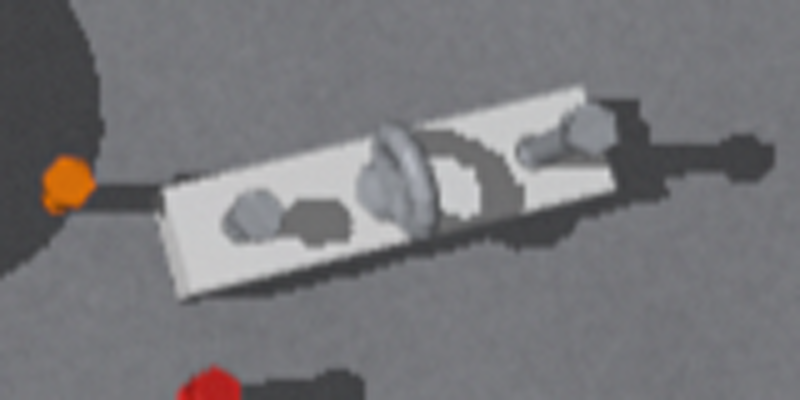

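View pics/c2.png

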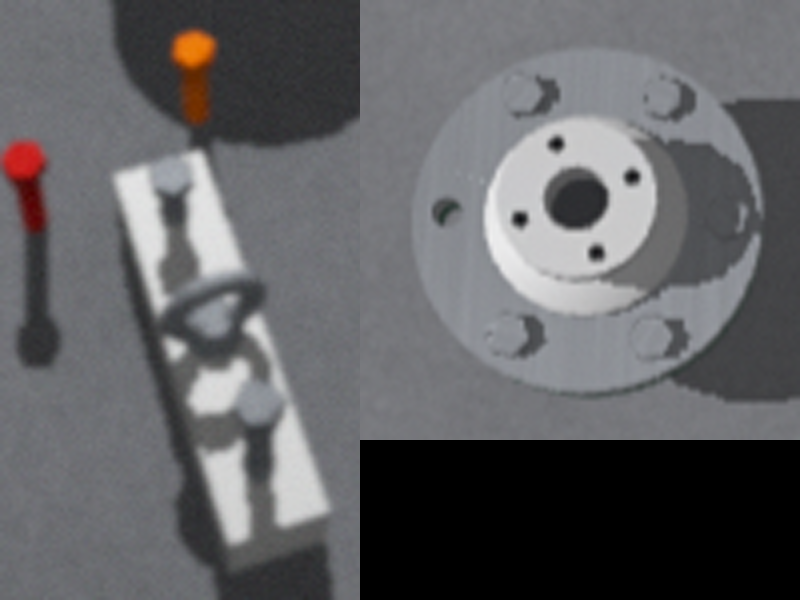

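Candidates: grey short bolt, top (391,238) / side (308,280), with its head 35 mm over the stand and a short shadow. Grey long bolt, top (458,221) / side (330,335). Orange bolt, top (353,232). Red bolt, top (382,273). Pump bolts on the ring. I choose the grey one at (391,238), since the crops show a short shank standing in the stand. The empty hole is at top (231.5,208).

Run:
```python
from h import *
a=load('t0');b=load('s0')
print('short tri',tri(a,(391.6,237.6),b,(308,280)).round(4), onz(a,391.6,237.6,.09).round(4), onz(b,308,279.3,.09).round(4))
print('long tri',tri(a,(458.3,220.6),b,(329.7,335)).round(4))
# stand top face corners, top view
g=a['frame'].astype(int)
def quad(c,box,z,thr):
    x0,y0,x1,y1=box; m=np.zeros(c['frame'].shape[:2],'u1')
    m[y0:y1,x0:x1]=(c['frame'][y0:y1,x0:x1].min(2)>thr)*255
    m=cv2.morphologyEx(m,cv2.MORPH_OPEN,np.ones((3,3)))
    p=cv2.findNonZero(m); r=cv2.minAreaRect(p); 
    P=np.array([onz(c,*q,z)[:2] for q in p[:,0]]); r=cv2.minAreaRect((P*1000).astype('f4')); return r
print('stand top',quad(a,(368,205,470,258),.045,170)); print('stand side',quad(b,(290,268,350,372),.045,150))
# hole
x0,y0,x1,y1=224,200,240,215
for c,(x0,y0,x1,y1) in ((a,(224,200,240,215)),):
    G=cv2.cvtColor(c['frame'],cv2.COLOR_BGR2GRAY)[y0:y1,x0:x1]; print(G)
# ring ellipse -> circle at z .130
def circ(pts,c,z):
    P=np.array([onz(c,*q,z)[:2] for q in pts]); A=np.c_[2*P,np.ones(len(P))]; s=np.linalg.lstsq(A,(P**2).sum(1),rcond=None)[0]
    return s[:2],np.sqrt(s[2]+s[:2]@s[:2])
# hand-picked ring edge pts (crop c2, right panel)
pts=[(411,212),(440,120),(500,66),(590,47),(680,70),(730,120),(763,212),(735,300),(600,394),(500,365),(435,290)]
pts=[(210+(x-360)/4-.375,155+y/4-.375) for x,y in pts]; print('ring',circ(pts,a,.130))
m=(a['frame'].min(2)>165).astype('u1'); m[:, :228]=0;m[:,300:]=0;m[:175]=0;m[245:]=0
for z,pp in((.184,[(485,215),(505,160),(570,117),(640,150),(657,195),(630,255),(575,280)]),):
    print('nozzle',circ([(210+(x-360)/4-.375,155+y/4-.375) for x,y in pp],a,z))
h=[(527,94),(667,97),(726,216),(656,338),(510,336)]
for x,y in h: print('head',onz(a,210+(x-360)/4-.375,155+y/4-.375,.140).round(4))
print('hole',onz(a,210+(446.5-360)/4-.375,155+212/4-.375,.13).round(4), 'pic side',proj(b,onz(a,231.3,207.6,.13)).round(1))
```

```text
short tri [ 0.4985 -0.1375  0.0843] [ 0.4974 -0.1364  0.09  ] [ 0.4992 -0.1388  0.09  ]
long tri [ 0.5338 -0.2914  0.1294]
stand top ((515.3548583984375, -210.1669921875), (55.097862243652344, 235.48532104492188), 13.321242332458496)
stand side ((516.3267822265625, -211.83030700683594), (58.159664154052734, 232.6531219482422), 13.322539329528809)
[[130 136 135 138 141 139 138 137 138 138 135 139 137 140 142 142]
 [132 137 136 139 140 139 137 137 138 136 137 136 138 139 143 141]
 [135 136 135 139 141 139 139 138 138 137 137 136 138 138 142 139]
 [136 136 135 140 141 138 137 133 134 136 138 138 137 139 143 140]
 [137 135 137 142 139 128 118 109 112 122 134 138 137 138 143 140]
 [136 138 136 140 128  97  80  79  78  82 111 136 138 140 142 140]
 [135 136 137 141 101  80  79  69  60  60  79 124 137 140 142 139]
 [136 136 139 139  82  82  68  49  62  85  98 116 137 140 143 139]
 [137 137 138 140  84  76  51  62  93 116 120 129 139 141 142 139]
 [138 138 139 140  98  72  50  86 113 120 123 132 139 141 143 139]
 [138 136 140 143 124  90  60 103 118 123 129 137 140 142 143 139]
 [137 135 138 142 142 122 100 121 126 131 138 139 140 142 142 138]
 [138 138 140 145 141 139 138 136 138 135 137 138 140 143 142 139]
 [139 136 140 142 141 140 141 140 139 138 139 137 140 141 143 140]
 [140 135 140 142 139 139 138 140 139 138 138 137 140 144 143 139]]
ring (array([0.56777327, 0.17175896]), np.float64(0.10561642521607531))
nozzle (array([0.56545596, 0.17377995]), np.float64(0.047677348763496774))
head [0.6395 0.2081 0.14  ]
head [0.637  0.1229 0.14  ]
head [0.563  0.0871 0.14  ]
head [0.4903 0.1284 0.14  ]
head [0.4922 0.2143 0.14  ]
hole [0.5687 0.2564 0.13  ] pic side [323.3 149.4]
```

```bash
python3 -m handwheel '-2.56 -2.81 0 0 0 0 -1;-2.56 -2.81 0 0 0 0 -1;-2.56 -2.81 0 0 0 0 -1;-2.56 -2.81 0 0 0 0 -1;-2.56 -2.81 0 0 0 0 -1;-2.56 -2.81 0 0 0 0 -1;-2.56 -2.81 0 0 0 0 -1;-2.56 -2.81 0 0 0 0 -1;-2.56 -2.81 0 0 0 0 -1;-2.56 -2.81 0 0 0 0 -1;-2.56 -2.81 0 0 0 0 -1;-2.56 -2.81 0 0 0 0 -1;-2.56 -2.81 0 0 0 0 -1;-2.56 -2.81 0 0 0 0 -1;-2.56 -2.81 0 0 0 0 -1;-2.56 -2.81 0 0 0 0 -1;-2.56 -2.81 0 0 0 0 -1;-2.56 -2.81 0 0 0 0 -1;-2.56 -2.81 0 0 0 0 -1;-2.56 -2.81 0 0 0 0 -1' 60 | tail -c 600
python3 -m handwheel '0 0 0 0 0 6 -1;0 0 0 0 0 6 -1;0 0 0 0 0 6 -1;0 0 0 0 0 6 -1;0 0 0 0 0 6 -1;0 0 0 0 0 6 -1;0 0 0 0 0 6 -1;0 0 0 0 0 6 -1;0 0 0 0 0 6 -1;0 0 0 0 0 0 -1;0 0 0 0 0 0 -1' | tail -c 600
cat >> h.py <<'E'
from scipy.spatial.transform import Rotation as Ro
def need(target,yaw=None):
    s=read_state(); q=np.array(s['eef_rot']); R=Ro.from_quat(np.r_[q[1:],q[0]]).as_matrix()
    y=np.degrees(np.arctan2(R[1,1],R[0,1])); print('t',s['clock'],'pos',np.round(s['position'],4),'yaw y',round(y,2),'tilt',R[:,2].round(4),'F',np.round(s['ft_force'],1),'w',s['grip_width'],s['grasp_force'])
    if target is not None: print('cm in tool axes',(R.T@(np.array(target)-s['position'])*100).round(2))
E
python3 -c "
from h import *
need((.498,-.1365,.12))
"
```

```text
clock: 2.1
position: [0.4973, -0.1387, 0.2311]
eef_rot: [-0.0, 0.195, 0.981, 0.0]
ft_force: [0.0, 0.8, 0.9]
grip_width: 1.001
grasp_force: 0.0
clock: 3.2
position: [0.4971, -0.1371, 0.2311]
eef_rot: [-0.0, 0.617, 0.787, -0.0]
ft_force: [-1.0, -0.6, -0.6]
grip_width: 0.996
grasp_force: 0.0
t 3.2 pos [ 0.4971 -0.1371  0.2311] yaw y 13.73 tilt [-5.e-04 -0.e+00 -1.e+00] F [-1.  -0.6 -0.6] w 0.9963776627751534 0.0
cm in tool axes [ 0.04  0.11 11.11]
```

```bash
python3 -m handwheel '0 0.1 2.5 0 0 0 -1;0 0 2.5 0 0 0 -1;0 0 2.5 0 0 0 -1;0 0 2.5 0 0 0 -1;0 0 2.5 0 0 0 -1;0 0 2.5 0 0 0 -1;0 0 0.3 0 0 0 -1;0 0 0 0 0 0 -1;0 0 0 0 0 0 -1' 60
python3 - <<'E'
from h import *
need((.498,-.1365,.078))
b=shot('side','s1');cv2.imwrite('pics/c3.png',cv2.resize(b['frame'][200:350,230:390],None,fx=4,fy=4,interpolation=cv2.INTER_CUBIC))
E
```

```text
clock: 4.1
position: [0.4989, -0.1374, 0.0794]
eef_rot: [0.001, 0.619, 0.786, 0.0]
ft_force: [0.9, 0.7, 1.2]
grip_width: 0.998
grasp_force: 0.0
t 4.1 pos [ 0.4989 -0.1374  0.0794] yaw y 13.59 tilt [ 1.4e-03 -2.0e-04 -1.0e+00] F [0.9 0.7 1.2] w 0.9978648719394067 0.0
cm in tool axes [ 0.11 -0.07  0.14]
```

View pics/c3.png

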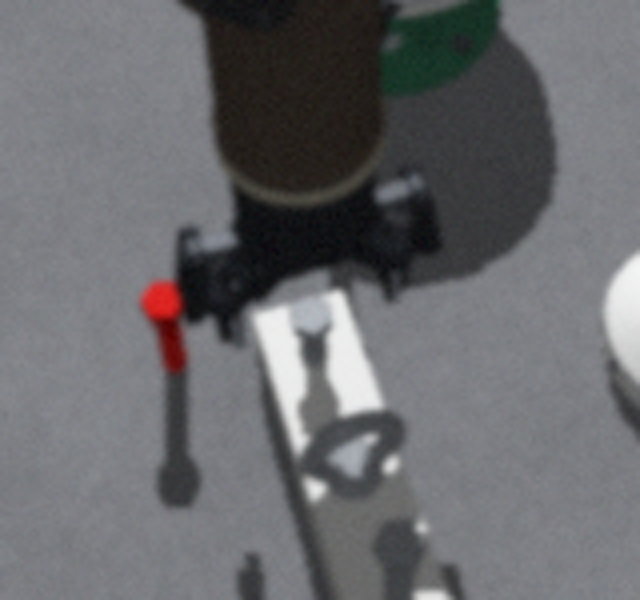

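The bolt head, crop (312,315), sits between the two open fingertips at (235,325) and (392,285). The red bolt at (160,300) is clear. I close now.

```bash
python3 -m handwheel '0 0 0.1 0 0 0 0;0 0 0 0 0 0 0.5;0 0 0 0 0 0 1;0 0 0 0 0 0 1;0 0 0 0 0 0 1;0 0 0 0 0 0 1;0 0 0 0 0 0 1;0 0 0 0 0 0 1' 60
python3 -m handwheel '0 0 -1 0 0 0 1;0 0 -2 0 0 0 1;0 0 -3 0 0 0 1;0 0 -4 0 0 0 1;0 0 -4 0 0 0 1;0 0 -4 0 0 0 1;0 0 -3 0 0 0 1;0 0 0 0 0 0 1;0 0 0 0 0 0 1' 60
python3 - <<'E'
from h import *
need(None)
b=shot('side','s2');a=shot('top','t2')
p=proj(b,read_state()['position']);print(p)
x,y=map(int,p);B=b['frame'][max(y-60,0):y+90,x-60:x+60]
cv2.imwrite('pics/c4.png',cv2.resize(B,None,fx=4,fy=4,interpolation=cv2.INTER_CUBIC)); print(x-60,max(y-60,0))
E
```

```text
clock: 4.95
position: [0.4985, -0.1374, 0.0778]
eef_rot: [0.0, 0.619, 0.785, 0.0]
ft_force: [-0.7, -0.6, 5.8]
grip_width: 0.26
grasp_force: 58.5
clock: 5.85
position: [0.4981, -0.137, 0.2878]
eef_rot: [0.0, 0.619, 0.786, 0.001]
ft_force: [0.2, -0.8, -2.6]
grip_width: 0.263
grasp_force: 59.2
t 5.85 pos [ 0.4981 -0.137   0.2878] yaw y 13.55 tilt [ 1.1e-03  4.0e-04 -1.0e+00] F [ 0.2 -0.8 -2.6] w 0.263274360027446 59.21944063156843
[303.46648646 227.84982312]
243 167
```

View pics/c4.png

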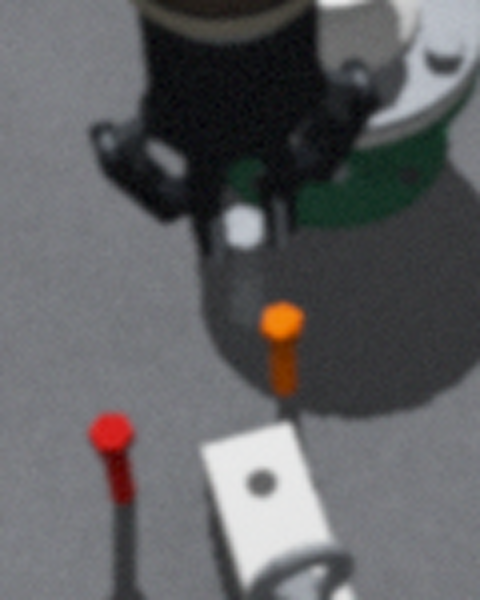

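The bolt is held upright, head at crop (243,227), and its stand hole at (262,483) is empty.

Run:
```python
from h import *
b=load('s2');s=np.array([.4981,-.137,.2878])
print('head at',onz(b,243+243/4-.4,167+227/4-.4,.300).round(4),'standhole',onz(b,243+262/4-.4,167+483/4-.4,.045).round(4))
s0=load('s0');print('hole side px pred',proj(s0,(.5692,.2564,.13)))
need((.5692,.2564,.288))
G=cv2.cvtColor(s0['frame'],cv2.COLOR_BGR2GRAY)
print(G[140:158,314:334])
```

```text
head at [ 0.4978 -0.1361  0.3   ] standhole [ 0.4981 -0.1348  0.045 ]
hole side px pred [323.49107137 149.34600321]
t 5.95 pos [ 0.4974 -0.1367  0.2863] yaw y 13.55 tilt [-1.9e-03  4.0e-04 -1.0e+00] F [-0.3  0.3 -1.8] w 0.2644411107399232 59.2170749232173
cm in tool axes [36.54 16.19 -0.17]
[[118 113 119 122 117 121 118 116 115 114 119 118 120 121 118 119 116 119
  118 120]
 [114 118 115 117 119 119 121 116 118 120 120 115 117 119 119 119 117 119
  118 122]
 [114 121 117 118 120 119 118 122 122 121 118 122 120 121 121 119 120 123
  120 116]
 [115 119 122 122 123 127 135 137 138 143 148 151 146 143 142 139 130 126
  125 123]
 [124 131 136 148 154 162 168 176 183 187 190 194 192 187 185 178 171 163
  157 145]
 [155 165 180 192 197 199 211 214 216 218 224 225 223 221 221 218 214 209
  200 192]
 [191 204 215 220 210 199 205 214 226 230 231 231 232 231 230 230 230 227
  227 223]
 [217 226 228 221 196 164 161 187 219 231 232 231 233 232 232 232 232 231
  232 230]
 [230 231 231 224 190 146 140 179 217 230 232 234 232 232 232 232 233 232
  233 233]
 [232 234 232 227 206 188 189 204 224 230 229 231 231 232 231 230 231 232
  232 231]
 [232 233 233 231 227 220 220 221 223 218 214 214 219 219 226 228 229 231
  232 232]
 [233 233 232 233 231 228 222 211 195 178 164 165 168 176 193 208 218 227
  231 231]
 [235 232 233 231 229 219 197 166 144 124 114 111 116 118 142 158 183 210
  228 231]
 [233 232 234 230 220 192 150 120 101  97  97  98  95 100 102 116 135 177
  212 229]
 [232 233 231 227 204 156 115  97  93  95  95  94  93  92  90  96 105 149
  195 225]
 [234 233 232 223 187 137 102  88  91  89  94  96  95  91  91  91  93 125
  182 218]
 [232 232 232 220 183 132  96  91  89  92  93  93  92  93  90  92  91 124
  181 216]
 [227 230 231 223 197 149 109  93  93  92  91  95  94  93  94  95 103 138
  188 222]]
```

```bash
python3 -m handwheel '1 0.4 -0.2 0 0 0 1;2 0.9 0 0 0 0 1;2.4 1.08 0 0 0 0 1;2.4 1.08 0 0 0 0 1;2.4 1.08 0 0 0 0 1;2.4 1.08 0 0 0 0 1;2.4 1.08 0 0 0 0 1;2.4 1.08 0 0 0 0 1;2.4 1.08 0 0 0 0 1;2.4 1.08 0 0 0 0 1;2.4 1.08 0 0 0 0 1;2.4 1.08 0 0 0 0 1;2.4 1.08 0 0 0 0 1;2.4 1.08 0 0 0 0 1;2.4 1.08 0 0 0 0 1;2 0.9 0 0 0 0 1;0.4 0 0 0 0 4 1;0 0 0 0 0 4 1;0 0 0 0 0 4 1;0 0 0 0 0 3.5 1' 60
python3 -m handwheel '0 0 0 0 0 0 1;0 0 0 0 0 0 1;0 0 0 0 0 0 1'
python3 - <<'E'
from h import *
need((.569,.2564,.2))
E
```

```text
clock: 7.95
position: [0.5694, 0.2576, 0.288]
eef_rot: [-0.0, 0.72, 0.694, -0.001]
ft_force: [0.1, -0.4, -1.4]
grip_width: 0.261
grasp_force: 59.2
clock: 8.25
position: [0.5701, 0.257, 0.2889]
eef_rot: [-0.0, 0.718, 0.696, -0.0]
ft_force: [0.7, -0.3, -1.5]
grip_width: 0.262
grasp_force: 59.2
t 8.25 pos [0.5701 0.257  0.2889] yaw y -1.86 tilt [-7.e-04 -3.e-04 -1.e+00] F [ 0.7 -0.3 -1.5] w 0.2618667843743391 59.2458594404161
cm in tool axes [-0.06 -0.1   8.89]
```

```bash
python3 -m handwheel '0 -0.1 2 0 0 0 1;0 0 2 0 0 0 1;0 0 2 0 0 0 1;0 0 1.7 0 0 0 1;0 0 0 0 0 0 1;0 0 0 0 0 0 1'
python3 - <<'E'
from h import *
need((.569,.2564,.2))
b=shot('side','s3');a=shot('top','t3');W=np.zeros((600,800,3),'u1')
f=lambda c,x,y:cv2.resize(c['frame'][y:y+100,x:x+100],None,fx=4,fy=4,interpolation=cv2.INTER_CUBIC)
W[:400,:400]=f(b,275,80);W[:400,400:]=f(a,185,155);cv2.imwrite('pics/c5.png',W)
E
```

```text
clock: 8.85
position: [0.5694, 0.2568, 0.2126]
eef_rot: [-0.0, 0.719, 0.695, -0.0]
ft_force: [-0.4, -0.7, -0.6]
grip_width: 0.26
grasp_force: 59.2
t 8.85 pos [0.5694 0.2568 0.2126] yaw y -1.93 tilt [-2.e-04 -1.e-04 -1.e+00] F [-0.4 -0.7 -0.6] w 0.25971896017772245 59.19972527772188
cm in tool axes [-0.04 -0.04  1.26]
```

View pics/c5.png

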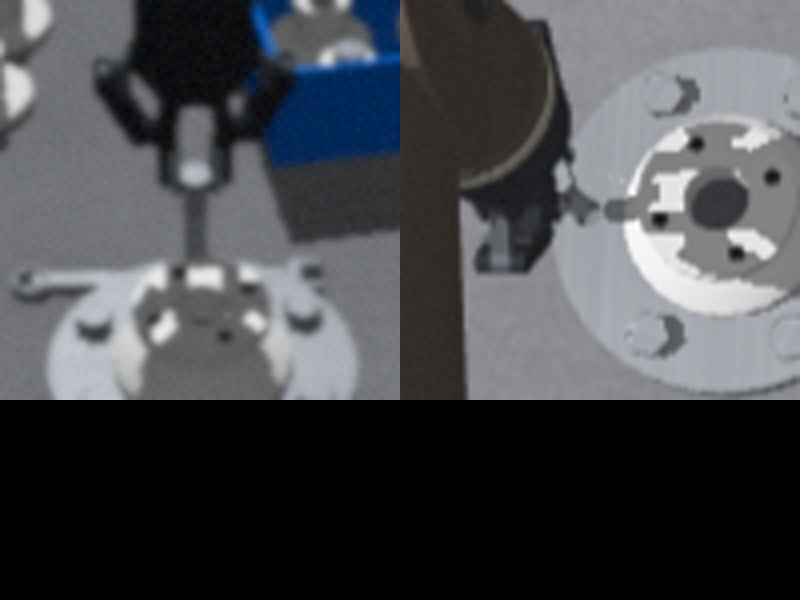

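The bolt hangs plumb over the ring, shank at side (324,135), in line with the predicted hole column of 323.5. The gripper hides the hole itself in the top view. I lower gently and watch the force.

```bash
python3 -m handwheel '0 0 0.6 0 0 0 1;0 0 0.5 0 0 0 1;0 0 0.3 0 0 0 1;0 0 0.3 0 0 0 1;0 0 0.3 0 0 0 1;0 0 0 0 0 0 1;0 0 0 0 0 0 1'
```

```text
clock: 9.65
position: [0.5694, 0.2568, 0.1923]
eef_rot: [0.0, 0.719, 0.695, -0.0]
ft_force: [-0.5, -0.2, -0.9]
grip_width: 0.257
grasp_force: 59.2
```

The tip is about 6 mm below the ring face with no force, so it has entered.

```bash
python3 -m handwheel '0 0 0.4 0 0 0 1;0 0 0.5 0 0 0 1;0 0 0.5 0 0 0 1;0 0 0.5 0 0 0 1;0 0 0 0 0 0 1;0 0 0 0 0 0 1'
python3 -m handwheel '0 0 0.5 0 0 0 1;0 0 0.5 0 0 0 1;0 0 0.5 0 0 0 1;0 0 0.5 0 0 0 1;0 0 0.5 0 0 0 1;0 0 0 0 0 0 1;0 0 0 0 0 0 1'
```

```text
clock: 10.25
position: [0.5693, 0.2568, 0.1731]
eef_rot: [-0.0, 0.719, 0.695, -0.0]
ft_force: [0.7, -0.6, -1.9]
grip_width: 0.26
grasp_force: 59.2
clock: 10.95
position: [0.5692, 0.2568, 0.1481]
eef_rot: [-0.0, 0.719, 0.695, -0.0]
ft_force: [-0.5, -0.6, -2.2]
grip_width: 0.258
grasp_force: 59.2
```

```bash
python3 -m handwheel '0 0 0.5 0 0 0 1;0 0 0.5 0 0 0 1;0 0 0.4 0 0 0 1;0 0 0 0 0 0 1;0 0 0 0 0 0 1'
python3 -m handwheel '0 0 0.1 0 0 0 1;0 0 0 0 0 0 1;0 0 0 0 0 0 1'
```

```text
clock: 11.45
position: [0.5692, 0.2567, 0.134]
eef_rot: [-0.0, 0.719, 0.695, -0.0]
ft_force: [-0.7, -0.9, -1.8]
grip_width: 0.259
grasp_force: 59.2
clock: 11.75
position: [0.5695, 0.2567, 0.1334]
eef_rot: [0.0, 0.719, 0.695, 0.0]
ft_force: [0.7, -1.7, -2.0]
grip_width: 0.257
grasp_force: 59.2
```

```bash
python3 -m handwheel '0 0 0 0 0 0 0.2;0 0 0 0 0 0 -0.2;0 0 0 0 0 0 -0.4;0 0 0 0 0 0 -0.4;0 0 0 0 0 0 -0.4;0 0 -1 0 0 0 -0.4;0 0 -2 0 0 0 -0.4;0 0 -3 0 0 0 -0.4;0 0 -4 0 0 0 -0.4;0 0 -4 0 0 0 -0.4'
python3 -m handwheel '-2 0 0 0 0 0 -0.4;-3 0 0 0 0 0 -0.4;-3 0 0 0 0 0 -0.4;-4 0 0 0 0 0 -0.4;-4 0 0 0 0 0 -0.4;-4 0 0 0 0 0 -0.4;-4 0 0 0 0 0 -0.4;-4 0 0 0 0 0 -0.4;0 0 0 0 0 0 -0.4;0 0 0 0 0 0 -0.4'
python3 - <<'E'
from h import *
need(None)
b=shot('side','s4');a=shot('top','t4');W=np.zeros((600,800,3),'u1')
f=lambda c,x,y:cv2.resize(c['frame'][y:y+120,x:x+100],None,fx=4,fy=4,interpolation=cv2.INTER_CUBIC)
W[:480,:400]=f(b,275,130);W[:480,400:]=f(a,215,150);cv2.imwrite('pics/c6.png',W)
E
```

```text
clock: 12.75
position: [0.5691, 0.2565, 0.2754]
eef_rot: [0.0, 0.719, 0.695, -0.0]
ft_force: [0.8, 1.0, -0.3]
grip_width: 0.703
grasp_force: 0.0
clock: 13.75
position: [0.5594, -0.0244, 0.2736]
eef_rot: [-0.0, 0.72, 0.694, 0.0]
ft_force: [0.5, 0.7, -0.1]
grip_width: 0.702
grasp_force: 0.0
t 13.75 pos [ 0.5594 -0.0244  0.2736] yaw y -2.12 tilt [ 3.e-04  3.e-04 -1.e+00] F [ 0.5  0.7 -0.1] w 0.7020196261333506 0.0
```

View pics/c6.png

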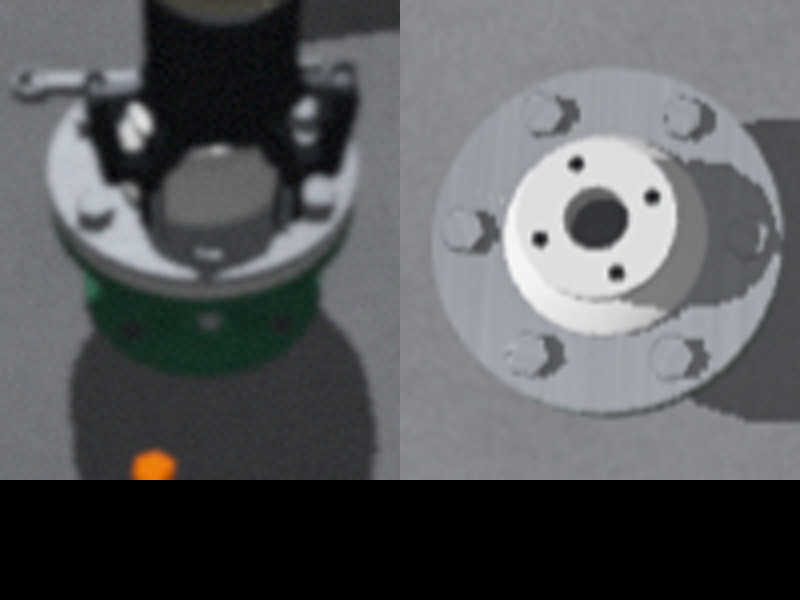

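The head is in the sixth hole at crop (467,229). Its shadow is the same length as its neighbours', about 33 crop px, so it sits flat on the ring. The robot is clear and nothing else has moved.

```bash
python3 -c "
from cell import sign_off
print(sign_off())"
```

```text
the job is handed in; nothing more can be done
None
```

The short bolt is down in the empty flange hole with its head flat on the ring, judging by the final top-camera picture, and the job was handed in at about 14 s with the arm clear and nothing else touched.

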